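# Fish the long paddle out of the covered basin

## Task

A long wooden paddle lies in the washing-up basin, under the chopping board that bridges the basin; from above only one of its ends shows, in the gap to the left or to the right of the board. Take it by that end, tilt it up through the gap and draw it out, leaving the board, the crockery draining on it and the wooden spoon in the basin where they are. Finish while still holding the paddle: keep it still in the air, all of it at least 5 cm above the basin's rim and clear of the board and what stands on it.

Things in the scene. Friction and masses are not known exactly. Their poses are not given: they have to be found in the camera images.
- basin: stainless steel washing-up basin, fixed, an open rectangular pan 328 (x) x 528 (y) x 108 mm high over its flat rim; inside 280 x 480 mm, floor 4 mm thick, so 104 mm deep; the rim is a flange about 24 mm wide all round, its top 108 mm above the worktop. Origin: centre of its underside, on the worktop; its own y runs along its length, z up
- board: wooden chopping board 360 (x) x 200 (y) x 18 mm, 0.85 kg, loose, lying across the middle of the basin on the two long rims; it leaves a gap of about 130 to 150 mm (along the basin's y) between each of its long edges and the basin's end wall. Origin: centre of its underside (108 mm above the worktop), y along the basin's length
- paddle: the long thing to take out: flat wooden paddle, 320 mm long, 16 mm thick, 0.08 to 0.17 kg; along its y: handle (26 mm wide) at -y, rectangular blade (48 mm wide, last 96 mm) at +y. Origin: mid-length, on its underside. It lies on the basin's floor near the basin's y direction, pushed to one end so that about 130 mm of one end (handle or blade) shows in a gap, the rest under the board
- paddle_butt (a point): end of the paddle's handle, 160 mm to -y of its origin, at mid-thickness; a dark 10 mm hanging hole lies 18 mm from it
- paddle_tip (a point): end of the paddle's blade, 160 mm to +y of its origin, at mid-thickness
- spoon: wooden spoon, 300 mm long, 16 mm thick, straight handle 16 mm wide to its own -y, rounded 52 mm bowl to +y; it lies beside the paddle on the basin's floor and shows in the other gap; must stay in the basin. Origin: middle of its length, on its underside
- bowl: white bowl, upside down on the board, 116 mm across, 56 mm high. Origin: centre of its underside, on the board
- tumbler: blue stoneware tumbler, upside down on the board, 72 mm across, 85 mm high. Origin: centre of its underside, on the board
Not all that is in view belongs to the job. Leave any blue or red look-alike of the bowl alone.

How it is judged:
By the outcome, as a careful person would: the job done as asked, in the order asked, and still so for the second after the job is handed in, while the arm keeps its last pose, push and grip.
It also fails if it takes over 58 s, if anything falls off the work surface, if the arm or the gripper's body presses on something with over 40 N, if the wrist force passes 120 N, or if a joint passes its speed limit or range.

## Robot

A 6-joint arm with a two-finger parallel gripper is mounted at the origin on the work surface. World frame = base frame: x ahead of the robot, y to its left, z up, the work surface at z = 0. Lengths are in m, angles in rad, forces in N, time in s.
With the tool pointing down it reaches from about 0.35 to 0.85 m from the base axis. Payload 8.1 kg.
Tool frame: the origin (TCP) lies at the centre of the arm's flange, where the gripper is bolted on; the fingertips stand 186 mm ahead of it and the grasp point (between the pads) lies 167 mm ahead of it; z points along the fingers, y is the line along which they close (so a half turn about z gives the same grasp; the last joint's range is limited). The gripper opens to 93 mm and grips with 3 to 60 N. Pads are 15 mm wide; open, the fingers measure 128 mm over their backs; the gripper's body (75 mm by 188 mm) begins 65 mm behind the grasp point.
Start: joints at [-1.333, 0.13, 1.488, -0, 1.523, -0.085], TCP at [0.19, -0.569, 0.405] pointing down, gripper open.
Joint ranges: [-2.96, 2.96], [-0.89, 2.26], [0.02, 2.5], [-1.34, 4.48], [0, 2.73], [-2.66, 2.66]. Speed limits (rad/s): [2.39, 2.39, 2.79, 3.14, 3.14, 3.14].

## Interface

Orientations are given as a rotation vector (axis times angle).
In Python, from plant import robot gives the robot as it stands.
- The arm moves only by the tool apply_moves, never from a script. Its argument "series" is a list of rows, each a list of 2 entries, a list of its own where there are three numbers: the shift along the tool's x, y, z in mm, then the turn, a rotation vector about the tool's x, y, z in rad. A call has 1 to 12 rows; each row shifts and turns the commanded pose from where the row before left it, along the tool's axes as they then stand; what a row does not reach is not made up. A row lasts 1/12 s, in which the tool goes at most 41.7 mm and 7.16 degrees, less where a joint would pass 70% of its speed; a pose out of reach is approached as far as the arm can. A call is refused whole if a number of a shift passes 41.7 or a number of a turn 0.125, either way. A call with a gripper value outside its range is refused whole. "claw" is the opening, from 0 (shut) to 1 (fully open), set as the call begins (left out, the last holds). The fingers move at their own pace and stop on an object; "newtons" is the grip in N (left out, the last holds). Time passes only in rows, so rows that do not move let the fingers close. It gives the time, the measured TCP pose, the force, the opening and the grip force at its end, in the units of the state.
- robot.read_state(): the state, without advancing time (a new reading comes with each control period).
- robot.read_camera(name): name is "scene" or "top" or "wrist"; returns (picture, depth): 384x512x3 uint8, blue, green, red; 384x512 float32, m along the optical axis (not along the pixel's ray), 0 where there is no reading.
- robot.calibration(name): a dict with "fx", "fy", "cx", "cy" (pixels), "extrinsics" (4x4, takes a point from world to camera coordinates). Camera axes: x right, y down, z forward; pixel columns grow to the right and rows downward; lengths in m; the calibration is good to about 2 mm. A picture is of the moment at which its call begins: read the wrist's pose just before it. calibration takes no time and is no camera call; for the wrist camera it gives the pose at the moment of the call.
- robot.close_job(): hands the job in; it is judged then, once.
The state is a dict: "t": time; "q": joint angles; "dq": joint speeds; "joint_torque": joint torques, N m; "tool_pos": TCP position; "orientation": TCP orientation; "force": force on the tool from outside, world axes, zero at the start; "wrist_torque": the same for the moment, N m; "opening": finger opening in m; "gripper_force": force on a finger pad.
Only numpy, scipy, OpenCV 4.12 (cv2) and the standard library are available. Lean on these libraries where they do the work, as an engineer would, in place of code of your own. Each camera call takes 0.05 s, during which the arm holds its last target. There are 200 camera calls.

## Working session

There is one attempt and no reset: what is moved stays moved. The work goes in short steps, Python scripts to look and compute and a tool call to move; the robot and the scene stay as the last step left them, time stands still between calls to the robot, and variables do not carry over. Pictures are saved under pics/ and viewed, at most 10 in all, crops included, and the job is handed in when it is done.

Besides the shell and the picture viewer there is one more tool, called after "Emit:" by a JSON object that holds its "op" and its "data". apply_moves: Moves the arm, as the interface text tells. Its arguments: {"type":"object","properties":{"series":{"type":"array"},"claw":{"type":"number"},"newtons":{"type":"number"}},"required":["series"]}

```bash
mkdir -p pics; ls; python3 - <<'E'
from plant import robot
import cv2,numpy as np
s=robot.read_state();print(s)
for n in("top","scene"):
    im,d=robot.read_camera(n);cv2.imwrite(f"pics/{n}0.png",im);np.save(f"pics/{n}0.npy",d)
    c=robot.calibration(n);print(n,c)
E
```

```text
pics
{'t': 0.0, 'q': array([-1.33338535e+00,  1.31158324e-01,  1.48925312e+00,  9.15865588e-06,
        1.52297303e+00, -8.54108543e-02]), 'dq': array([-0.00103598, -0.00108562,  0.00029061, -0.00109473, -0.00042817,
        0.00050814]), 'joint_torque': array([ 5.95956099e-04, -5.59840214e+01, -4.91762853e+01,  7.67099485e-02,
        3.50629888e-02, -1.33769731e-04]), 'tool_pos': array([ 0.19031165, -0.56878856,  0.4037032 ]), 'orientation': array([-3.09899271e+00, -5.04600375e-01,  1.99261008e-04]), 'force': array([-0.30800172, -1.29490211, -0.07173167]), 'wrist_torque': array([-0.04521795,  0.00197026,  0.01456619]), 'gripper_force': 0.0, 'opening': 0.0929666846197678}
top {'fx': 481.3512731935844, 'fy': 481.3512731935844, 'cx': 256.77915386300305, 'cy': 181.45994655585045, 'extrinsics': array([[ 2.16228803e-02, -9.99705883e-01,  1.09817491e-02,
        -9.82036209e-04],
       [-9.83018075e-01, -2.32615148e-02, -1.82028478e-01,
         5.50625330e-01],
       [ 1.82230392e-01, -6.85927786e-03, -9.83231933e-01,
         1.35048182e+00],
       [ 0.00000000e+00,  0.00000000e+00,  0.00000000e+00,
         1.00000000e+00]])}
scene {'fx': 353.3296941656829, 'fy': 353.3296941656829, 'cx': 260.1991259387455, 'cy': 187.7610209484049, 'extrinsics': array([[-0.61654035,  0.78720844,  0.01344882,  0.3262151 ],
       [ 0.63982354,  0.51091677, -0.5740992 , -0.29058892],
       [-0.45880697, -0.34535045, -0.81867529,  1.39486255],
       [ 0.        ,  0.        ,  0.        ,  1.        ]])}
```

View pics/top0.png

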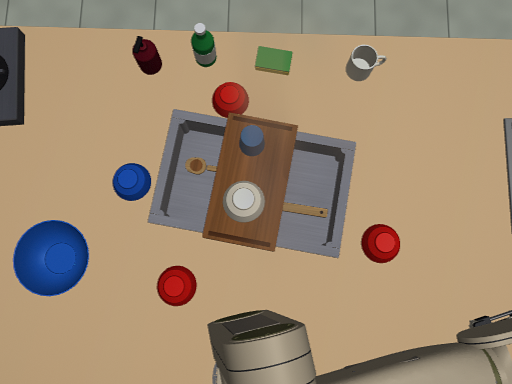

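View pics/scene0.png

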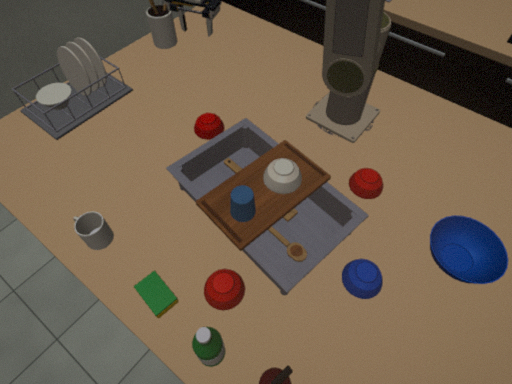

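The top view shows two wooden ends. In the right gap (283–328, 211) is a straight flat strip with a dark hole at (322,212). In the left gap (197,166) is a rounded bowl on a thin stick. The hole marks the right one as the paddle's handle, and the left one is the spoon. I'll confirm this in a crop and measure the pose.

```bash
cat > h.py <<'E'
import numpy as np,cv2
from plant import robot
def ray(n,uv,z,c=None):
    c=c or robot.calibration(n);E=c["extrinsics"];R,t=E[:3,:3],E[:3,3]
    uv=np.atleast_2d(uv).astype(float)
    d=np.c_[(uv[:,0]-c["cx"])/c["fx"],(uv[:,1]-c["cy"])/c["fy"],np.ones(len(uv))]@R
    o=-R.T@t
    return o+d*((z-o[2])/d[:,2])[:,None]
E
python3 - <<'E'
from h import *
im=cv2.imread("pics/top0.png")
cv2.imwrite("pics/crop.png",cv2.resize(im[100:260,145:360],None,fx=3.5,fy=3.5,interpolation=cv2.INTER_CUBIC))
hsv=cv2.cvtColor(im,cv2.COLOR_BGR2HSV)
print(hsv[211,300],hsv[166,197],hsv[150,280],hsv[200,320])
m=cv2.inRange(hsv,(8,90,100),(30,255,255));m[:, :284]=0;m[:,345:]=0;m[:195]=0;m[225:]=0
# restrict to the gap component
n,l,s,ct=cv2.connectedComponentsWithStats(m);print(s[1:])
k=1+np.argmax(s[1:,4]);p=np.argwhere(l==k)[:,::-1]
r=cv2.minAreaRect(p.astype(np.float32));b=cv2.boxPoints(r);print(b,ray("top",b,.02))
# rim
print("rim outer",ray("top",[[173,110],[356,142],[339,257],[149,223]],.108))
print("board top",ray("top",[[231,114],[298,125],[274,250],[203,238]],.126))
E
```

```text
[ 18 116 138] [ 14 161 108] [ 12 124 115] [116  15 121]
[[284 195   1   2   2]
 [284 202  44  15 355]]
[[282.72702 210.06216]
 [284.02432 201.84595]
 [327.15945 208.65677]
 [325.86215 216.87299]] [[ 0.47234395 -0.06697286  0.02      ]
 [ 0.49684525 -0.07051816  0.02      ]
 [ 0.47952757 -0.19801142  0.02      ]
 [ 0.45512005 -0.19406991  0.02      ]]
rim outer [[ 0.7421523   0.25612906  0.108     ]
 [ 0.66041851 -0.26726556  0.108     ]
 [ 0.33657427 -0.21585216  0.108     ]
 [ 0.41720669  0.30447951  0.108     ]]
board top [[ 0.72841157  0.08894569  0.126     ]
 [ 0.70086441 -0.10050978  0.126     ]
 [ 0.35074043 -0.03820428  0.126     ]
 [ 0.37849686  0.15326133  0.126     ]]
```

View pics/crop.png

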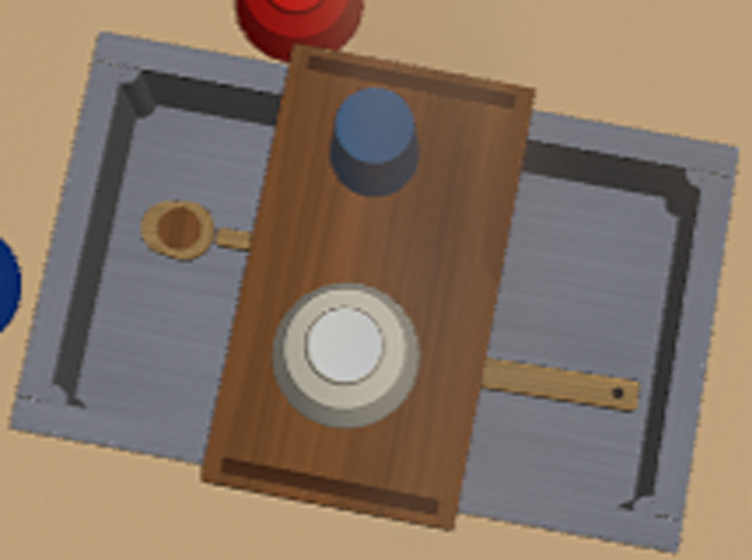

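The crop confirms it: a flat handle with a hole in the right gap, and the rounded spoon bowl in the left gap. I'll move above the handle, then check from there with the wrist camera.

Emit:
{"op": "apply_moves", "data": {"series": [[[33,-25,0],[0,0,0]],[[33,-25,0],[0,0,0]],[[33,-25,0],[0,0,0]],[[33,-25,0],[0,0,0]],[[33,-25,0],[0,0,0]],[[33,-25,0],[0,0,0]],[[33,-25,0],[0,0,0]],[[33,-25,0],[0,0,0]],[[33,-25,0],[0,0,0]],[[33,-25,0],[0,0,0]],[[33,-25,0],[0,0,0]],[[33,-25,0],[0,0,0]]], "claw": 1, "newtons": 60}}

```text
t: 1.1
tool_pos: [0.4713, -0.1569, 0.4045]
orientation: [-3.101, -0.505, 0.0]
force: [0.9, -1.6, 0.1]
opening: 0.0926
gripper_force: 0.0
```

Emit:
{"op": "apply_moves", "data": {"series": [[[0,0,0],[0,0,-0.112]],[[0,0,0],[0,0,-0.112]],[[0,0,0],[0,0,-0.112]],[[0,0,0],[0,0,-0.112]],[[0,0,0],[0,0,-0.112]],[[0,0,0],[0,0,-0.112]],[[0,0,0],[0,0,-0.112]],[[0,0,0],[0,0,-0.112]],[[0,0,0],[0,0,-0.112]],[[0,0,0],[0,0,-0.112]],[[0,0,0],[0,0,0]],[[0,0,0],[0,0,0]]]}}

```text
t: 2.1
tool_pos: [0.4706, -0.1588, 0.4044]
orientation: [-2.362, -2.07, 0.0]
force: [0.3, -0.1, 0.1]
opening: 0.0929
gripper_force: 0.0
```

```bash
cat >> h.py <<'E'
from scipy.spatial.transform import Rotation as Ro
def todo(grasp,p,tilt=0.):
    "tool-frame shift (mm) and turn from the present pose to: grasp point there, tool x along p (level), leaned back by tilt"
    s=robot.read_state();R=Ro.from_rotvec(s["orientation"]);p=np.array([p[0],p[1],0]);p/=np.linalg.norm(p)
    z=np.array([0,0,-1.]);T=Ro.from_matrix(np.c_[p,np.cross(z,p),z])*Ro.from_rotvec([0,-tilt,0])
    tcp=np.array(grasp)-.167*T.apply([0,0,1.])
    print("t",s["t"],"tcp",s["tool_pos"].round(4),"shift",(R.inv().apply(tcp-s["tool_pos"])*1e3).round(1),"turn",(R.inv()*T).as_rotvec().round(3),"q",s["q"].round(2),"F",s["force"].round(1))
E
python3 - <<'E'
from h import *
todo([.475,-.1395,.26],(.133,.991))
c=robot.calibration("wrist");im,d=robot.read_camera("wrist");cv2.imwrite("pics/w1.png",im);np.save("pics/w1.npy",d)
import pickle;pickle.dump(c,open("pics/w1.pkl","wb"))
E
```

```text
t 2.1 tcp [ 0.4706 -0.1588  0.4044] shift [ 19.7   1.8 -22.6] turn [-0.001 -0.     0.002] q [-0.43 -0.15  1.77  0.    1.52 -0.3 ] F [ 0.3 -0.1  0.1]
```

View pics/w1.png

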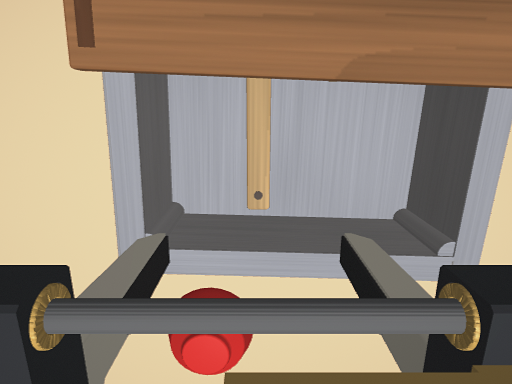

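The wrist view shows the handle upright at columns 247–270, with its end at row 209 and the hole at (258,195). The left rim's inner edge runs from (135,75) to (146,235), and the board's near edge is at about row 77.

```bash
python3 - <<'E'
from h import *
import pickle;c=pickle.load(open("pics/w1.pkl","rb"))
im=cv2.imread("pics/w1.png");hsv=cv2.cvtColor(im,cv2.COLOR_BGR2HSV)
m=cv2.inRange(hsv,(8,80,110),(30,255,255));m[:90]=0;m[215:]=0;m[:,:220]=0;m[:,300:]=0
b=cv2.boxPoints(cv2.minAreaRect(np.argwhere(m)[:,::-1].astype(np.float32)));b=b[np.argsort(b[:,1])]
P=ray("w",b,.02,c);butt=P[2:].mean(0);up=P[:2].mean(0);p=(up-butt)[:2];p/=np.linalg.norm(p)
print(b.round(),butt,p,"width",np.linalg.norm(P[2]-P[3]))
g=butt[:2]+.057*p;n=np.array([p[1],-p[0]])
def rel(uv,z):
    q=ray("w",uv,z,c)[:,:2]-g; print(np.c_[q@p,q@n].round(4))
print("left/right inner rim (along p, along n)");rel([[135,75],[146,235],[488,90],[455,255]],.108)
print("end inner rim");rel([[160,250],[440,255]],.108)
print("board lower edge");rel([[105,72],[255,77],[505,87]],.108)
todo([*g,.13],p);print(g)
E
```

```text
[[247.  90.]
 [270.  90.]
 [247. 208.]
 [270. 208.]] [ 0.47122713 -0.19793344  0.02      ] [0.12844485 0.99171665] width 0.026438040879586667
left/right inner rim (along p, along n)
[[ 0.0798 -0.0977]
 [-0.0545 -0.1014]
 [ 0.0676  0.1807]
 [-0.0748  0.1773]]
end inner rim
[[-0.0691 -0.0901]
 [-0.0748  0.1637]]
board lower edge
[[ 0.0821 -0.121 ]
 [ 0.078  -0.0037]
 [ 0.0698  0.1937]]
t 2.15 tcp [ 0.4707 -0.1588  0.4045] shift [ 18.3   5.6 107.5] turn [-0.    -0.    -0.003] q [-0.43 -0.15  1.77  0.    1.52 -0.3 ] F [ 0.6 -0.4 -0.2]
[ 0.47854848 -0.14140559]
```

Emit:
{"op": "apply_moves", "data": {"series": [[[6,3,0],[0,0,0]],[[6,3,0],[0,0,0]],[[6,2.5,0],[0,0,-0.003]],[[0,0,20],[0,0,0]],[[0,0,20],[0,0,0]],[[0,0,20],[0,0,0]],[[0,0,20],[0,0,0]],[[0,0,20],[0,0,0]],[[0,0,20],[0,0,0]],[[0,0,10],[0,0,0]],[[0,0,0],[0,0,0]],[[0,0,0],[0,0,0]]]}}

```text
t: 3.15
tool_pos: [0.4816, -0.1418, 0.2748]
orientation: [-2.355, -2.078, 0.0]
force: [-0.3, -0.4, -0.5]
opening: 0.0929
gripper_force: 0.0
```

```bash
python3 - <<'E'
from h import *
g=np.array([.47855,-.1414])+.003*np.array([.9917,-.1284])
todo([*g,.026],(.12844,.9917))
for n in("wrist","top"):
    im,d=robot.read_camera(n);cv2.imwrite(f"pics/{n}2.png",im)
a=cv2.imread("pics/top2.png")[90:280,240:400];cv2.imwrite("pics/two.png",np.hstack([cv2.imread("pics/wrist2.png")[:384:1,:400],cv2.resize(a,(323,384))]))
E
```

```text
t 3.15 tcp [ 0.4816 -0.1418  0.2748] shift [-0.1  0.  81.8] turn [-0.001 -0.     0.004] q [-0.39 -0.03  1.9   0.    1.27 -0.26] F [-0.3 -0.4 -0.5]
```

View pics/two.png

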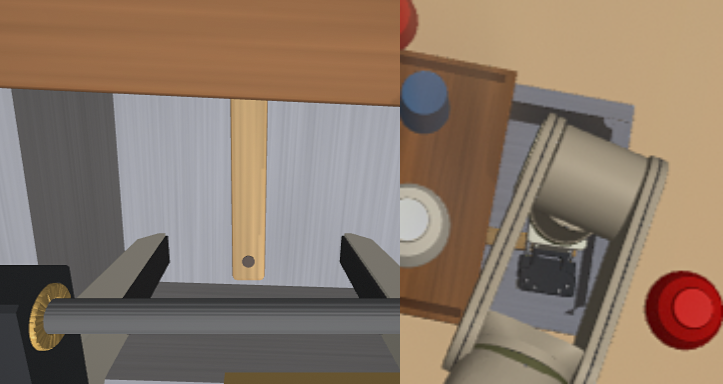

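The left half (wrist view) shows the handle between the open fingers, centred near column 248. The right half (top view) shows the arm over the right gap, clear of the board. I'll descend in slow steps.

Emit:
{"op": "apply_moves", "data": {"series": [[[0,0,10],[0,0,0]],[[0,0,10],[0,0,0]],[[0,0,10],[0,0,0]],[[0,0,8],[0,0,0]],[[0,0,8],[0,0,0]],[[0,0,8],[0,0,0]],[[0,0,0],[0,0,0]]]}}

```text
t: 3.83
tool_pos: [0.4806, -0.1418, 0.2184]
orientation: [-2.354, -2.076, 0.002]
force: [-0.3, -0.2, -1.1]
opening: 0.0929
gripper_force: 0.0
```

Emit:
{"op": "apply_moves", "data": {"series": [[[0,0,6],[0,0,0]],[[0,0,6],[0,0,0]],[[0,0,6],[0,0,0]],[[0,0,5],[0,0,0]],[[0,0,4.5],[0,0,0]],[[0,0,0],[0,0,0]],[[0,0,0],[0,0,0]]]}}

```text
t: 4.42
tool_pos: [0.4813, -0.1421, 0.1929]
orientation: [-2.355, -2.078, 0.0]
force: [0.2, -0.4, 1.4]
opening: 0.093
gripper_force: 0.0
```

Emit:
{"op": "apply_moves", "data": {"series": [[[0,0,0],[0,0,0]],[[0,0,0],[0,0,0]],[[0,0,0],[0,0,0]],[[0,0,0],[0,0,0]],[[0,0,0],[0,0,0]],[[0,0,0],[0,0,0]],[[0,0,0],[0,0,0]],[[0,0,0],[0,0,0]],[[0,0,0],[0,0,0]],[[0,0,0],[0,0,0]]], "claw": 0, "newtons": 60}}

```text
t: 5.25
tool_pos: [0.4814, -0.1421, 0.1932]
orientation: [-2.356, -2.078, 0.0]
force: [-1.0, -0.9, 0.6]
opening: 0.0312
gripper_force: 0.5
```

Emit:
{"op": "apply_moves", "data": {"series": [[[0,0,0],[0,0,0]],[[0,0,0],[0,0,0]],[[0,0,0],[0,0,0]],[[0,0,0],[0,0,0]],[[0,0,0],[0,0,0]],[[0,0,0],[0,0,0]]]}}

```text
t: 5.75
tool_pos: [0.4814, -0.1421, 0.1932]
orientation: [-2.356, -2.078, 0.0]
force: [-1.9, 0.4, 1.7]
opening: 0.0252
gripper_force: 60.0
```

Emit:
{"op": "apply_moves", "data": {"series": [[[6.7,0,-9.1],[0,-0.035,0]],[[6.7,0,-9.1],[0,-0.035,0]],[[6.7,0,-9.1],[0,-0.035,0]],[[6.7,0,-9.1],[0,-0.035,0]],[[6.7,0,-9.1],[0,-0.035,0]],[[0,0,0],[0,0,0]],[[0,0,0],[0,0,0]]]}}

```text
t: 6.33
tool_pos: [0.4864, -0.1054, 0.2365]
orientation: [2.263, 1.999, -0.196]
force: [-0.6, 0.0, -1.4]
opening: 0.0253
gripper_force: 60.0
```

```bash
python3 - <<'E'
from h import *
todo([.48,-.14,.1],(.12844,.9917),.175)
im,d=robot.read_camera("wrist")
im2,d=robot.read_camera("scene");cv2.imwrite("pics/three.png",np.hstack([im[:,:420],cv2.resize(im2[110:290,160:375],(380,384)[::1])]))
E
```

```text
t 6.3333 tcp [ 0.4864 -0.1054  0.2365] shift [-10.8  -1.9 -26.5] turn [ 0.002 -0.001  0.005] q [-0.25  0.    1.95 -0.19  1.17 -0.06] F [-0.6  0.  -1.4]
```

View pics/three.png

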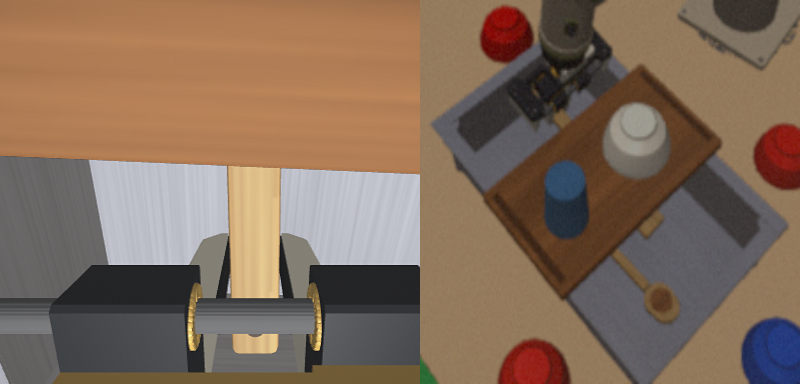

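The handle is held firmly with its blade tip still under the far edge of the board. Nothing else has moved, so I'll tilt further.

Emit:
{"op": "apply_moves", "data": {"series": [[[6.7,0,-9.1],[0,-0.035,0]],[[6.7,0,-9.1],[0,-0.035,0]],[[6.7,0,-9.1],[0,-0.035,0]],[[6.7,0,-9.1],[0,-0.035,0]],[[6.7,0,-9.1],[0,-0.035,0]],[[6.7,0,-9.1],[0,-0.035,0]],[[0,0,0],[0,0,0]],[[0,0,0],[0,0,0]]]}}

```text
t: 7.1
tool_pos: [0.4926, -0.0534, 0.2779]
orientation: [2.143, 1.892, -0.417]
force: [-0.5, 0.6, -1.9]
opening: 0.0255
gripper_force: 60.0
```

```bash
python3 - <<'E'
from h import *
todo([.48,-.14,.1],(.12844,.9917),.385)
im,d=robot.read_camera("wrist")
im2,d=robot.read_camera("scene");cv2.imwrite("pics/four.png",np.hstack([im[:,:420],cv2.resize(im2[110:290,160:375],(380,384)[::1])]))
E
```

```text
t 7.1 tcp [ 0.4926 -0.0534  0.2779] shift [-14.3  -1.5  30.7] turn [ 0.001 -0.001  0.005] q [-0.07 -0.02  1.91 -0.4   1.3   0.17] F [-0.5  0.6 -1.9]
```

View pics/four.png

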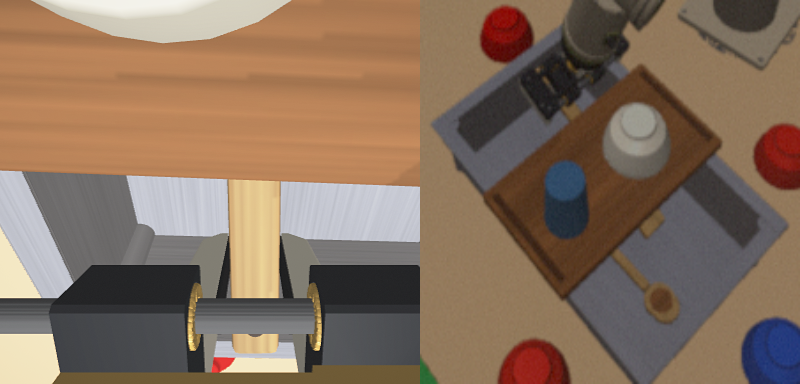

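The wrist view shows the handle end above the rim, and the board, bowl and spoon look unmoved. I'll pull out along the paddle's own axis.

Emit:
{"op": "apply_moves", "data": {"series": [[[-5,0,0],[0,0,0]],[[-10,0,0],[0,0,0]],[[-15,0,0],[0,0,0]],[[-15,0,0],[0,0,0]],[[-15,0,0],[0,0,0]],[[-15,0,0],[0,0,0]],[[-15,0,0],[0,0,0]],[[-10,0,0],[0,0,0]],[[-5,0,0],[0,0,0]],[[0,0,0],[0,0,0]]]}}

```text
t: 8.03
tool_pos: [0.4803, -0.1512, 0.3184]
orientation: [2.144, 1.888, -0.417]
force: [1.2, 0.4, -1.8]
opening: 0.0255
gripper_force: 60.0
```

```bash
python3 - <<'E'
from h import *
todo([.48,-.14,.1],(.12844,.9917),.385)
im,d=robot.read_camera("wrist")
im2,d=robot.read_camera("scene");cv2.imwrite("pics/five.png",np.hstack([im[:,:420],cv2.resize(im2[110:290,160:375],(380,384)[::1])]))
E
```

```text
t 8.0333 tcp [ 0.4803 -0.1512  0.3184] shift [92.3 -1.6 31.2] turn [0.001 0.    0.002] q [-0.27 -0.08  1.89 -0.4   1.3  -0.04] F [ 1.2  0.4 -1.8]
```

View pics/five.png

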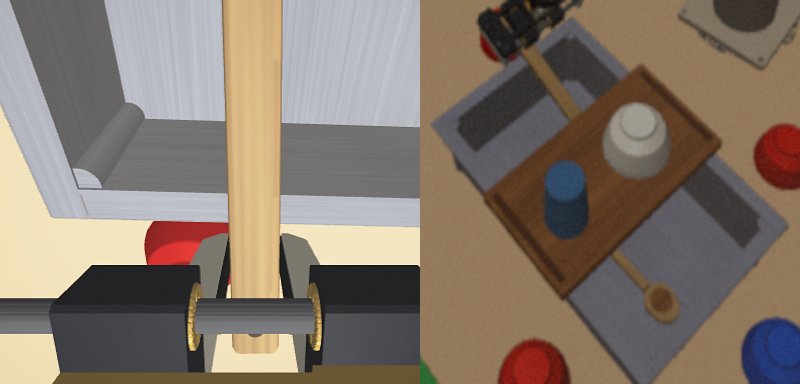

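The paddle is sliding out cleanly with the board untouched, so I'll continue the pull.

Emit:
{"op": "apply_moves", "data": {"series": [[[-5,0,0],[0,0,0]],[[-10,0,0],[0,0,0]],[[-15,0,0],[0,0,0]],[[-15,0,0],[0,0,0]],[[-15,0,0],[0,0,0]],[[-15,0,0],[0,0,0]],[[-15,0,0],[0,0,0]],[[-15,0,0],[0,0,0]],[[-15,0,0],[0,0,0]],[[-10,0,0],[0,0,0]],[[-5,0,0],[0,0,0]],[[0,0,0],[0,0,0]]]}}

```text
t: 9.13
tool_pos: [0.4648, -0.2749, 0.3691]
orientation: [2.143, 1.889, -0.418]
force: [0.3, -0.7, -1.0]
opening: 0.0255
gripper_force: 60.0
```

Emit:
{"op": "apply_moves", "data": {"series": [[[-5,0,-7],[0,0,0]],[[-8,0,-14],[0,0,0]],[[-8,0,-14],[0,0,0]],[[-8,0,-14],[0,0,0]],[[-8,0,-14],[0,0,0]],[[-8,0,-14],[0,0,0]],[[-8,0,-14],[0,0,0]],[[-8,0,-14],[0,0,0]],[[-8,0,-14],[0,0,0]],[[-5,0,-7],[0,0,0]],[[0,0,0],[0,0,0]],[[0,0,0],[0,0,0]]]}}

```text
t: 10.13
tool_pos: [0.4624, -0.2949, 0.5131]
orientation: [2.142, 1.891, -0.417]
force: [-0.5, -0.6, -0.8]
opening: 0.0257
gripper_force: 60.0
```

Emit:
{"op": "apply_moves", "data": {"series": [[[-5,0,-7],[0,0,0]],[[-6,0,-10],[0,0,0]],[[-6,0,-10],[0,0,0]],[[-6,0,-10],[0,0,0]],[[-4,0,-6],[0,0,0]],[[0,0,0],[0,0,0]],[[0,0,0],[0,0,0]],[[0,0,0],[0,0,0]],[[0,0,0],[0,0,0]],[[0,0,0],[0,0,0]]]}}

```text
t: 10.97
tool_pos: [0.4611, -0.3039, 0.5623]
orientation: [2.143, 1.892, -0.418]
force: [-0.2, -0.4, -1.7]
opening: 0.0254
gripper_force: 60.0
```

```bash
python3 - <<'E'
from h import *
todo([.48,-.14,.1],(.12844,.9917),.385)
s=robot.read_state();T=Ro.from_rotvec(s["orientation"])
print("blade tip underside",s["tool_pos"]+T.apply([.263,0,.189]))
im,d=robot.read_camera("top")
im2,d=robot.read_camera("scene");cv2.imwrite("pics/six.png",np.hstack([im[60:300,140:400],im2[80:320,130:420]]))
E
```

```text
t 10.9667 tcp [ 0.4611 -0.3039  0.5623] shift [326.4  -1.1 199.7] turn [ 0.    -0.001  0.004] q [-0.56 -0.09  1.45 -0.35  1.61 -0.48] F [-0.2 -0.4 -1.7]
blade tip underside [ 0.48234488 -0.1322388   0.28847487]
```

View pics/six.png

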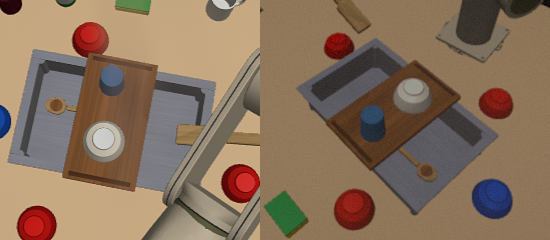

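The paddle is fully out. Its blade end sits at top-crop pixel (178,134), which is where the rigid-grasp estimate puts it: z = 0.29, with no droop. Board, bowl, tumbler and spoon are in place, so I'm handing in.

```bash
python3 -c "
from plant import robot
print(robot.close_job())"
```

```text
the job is handed in; nothing more can be done
None
```

The paddle is out and held still, its lowest point about 18 cm above the basin's rim and clear of the board; in the last pictures the board, bowl, tumbler and spoon are where they were, and the job was handed in at about 11 s.

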